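# Sea-lock the sample case

### The arm

A 6-joint arm with a two-finger parallel gripper is mounted at the origin on the work surface; the furniture and walls round the work are solid. World frame = base frame: x ahead of the robot, y to its left, z up, the work surface at z = 0. Lengths are in m, angles in rad, forces in N, time in s.
With the tool pointing down it reaches from about 0.4 to 0.925 m from the base axis. Payload 12.5 kg.
Tool frame: the origin (TCP) lies at the very end of the fingers, on their centre line; the grasp point (between the pads) lies manip.grasp_offset behind it (manip.grasp_offset is the distance from the TCP to the grasp point, in m); z points along the fingers, y is the line along which they close (so a half turn about z gives the same grasp; the last joint's range is limited). The gripper opens to 95 mm and grips with 3 to 60 N. Pads are 20 mm wide; open, the fingers measure 119 mm over their backs; the gripper's body (75 mm by 180 mm) begins 59 mm behind the grasp point.
Start: joints at [1.126, 0.491, 1.559, -0, 1.092, -0.106], TCP at [0.208, 0.589, 0.215] pointing down, gripper open.
Joint ranges: [-3.1, 3.1], [-0.84, 2.19], [0.05, 2.79], [-1.13, 4.28], [0.06, 2.93], [-2.69, 2.69]. Speed limits (rad/s): [2.22, 2.22, 2.79, 3.14, 3.14, 3.14].

### API

Orientations are given as a unit quaternion [x, y, z, w].
In Python, from rig import manip, get_image, job_done, spot_in gives the robot as it stands.
- The arm moves only by the shell command python3 -m creep 'ROWS' [FORCE]. ROWS is JSON, a list of rows, each an object of numbers: "jaw": the closure, from 0 (fully open) to 1 (shut); "tx", "ty", "tz": the shift along the tool's x, y, z in cm; "turn": the turn about the tool's z in degrees. A call has 1 to 20 rows; each row is the pose to reach, as a shift and turn from the pose commanded when the call began, along the tool's axes at that moment; what a row does not reach only later rows make up. A row lasts 1/8 s, in which the tool goes at most 62.5 mm and 10.7 degrees, less where a joint would pass 70% of its speed; a pose out of reach is approached as far as the arm can. A call with a gripper value outside its range is refused whole. The fingers move at their own pace and stop on an object; FORCE is the grip in N (left out, the last holds). Time passes only in rows, so rows that repeat a pose let the fingers close. It gives the time, the measured TCP pose, the force, the opening and the grip force at its end, in the units of the state.
- manip.state(): the state, without advancing time (a new reading comes with each control period).
- get_image(name): name is "side" or "top" or "wrist"; returns a dict with "img" (480x640x3 uint8, blue, green, red), "K" (3x3 intrinsics, pixels), "extrinsics" (4x4, takes a point from camera to world coordinates). Camera axes: x right, y up, looking along -z (the intrinsics and any distortion apply to the point x, -y, -z); pixel columns grow to the right and rows downward; lengths in m; the calibration is good to about 2 mm. The wrist camera is an equidistant fisheye: a pixel r from the principal point sees the ray r / f radians off the axis. A picture is of the moment at which its call begins. There is no depth.
- job_done(): hands the job in; it is judged then, once.
Trained networks look in a picture, given as the dict that the camera call returned (one of the last four; its "shot" number tells which), for a name from the list of things; names that differ only in an ending like _2 or _b are one class to them, and where a whole thing is asked for, a point or a joint stands for the part that bears it (a point fixed in the world has none). Each returns a list of dicts, best first, with "score" (0 to 1); they miss things now and then, are a little off and sometimes report something else, mostly with a low value. They report only what shows in the picture. A call takes as long as a camera call. They do not tell look-alikes from the thing itself.
- spot_in(picture, thing): "position" ([column, row] in pixels, amid what is visible of it).
The state is a dict: "time": time; "joint_positions": joint angles; "joint_velocities": joint speeds; "joint_efforts": joint torques, N m; "ee_pos": TCP position; "tcp_rot": TCP orientation; "force": force on the tool from outside, world axes, zero at the start; "moment": the same for the moment, N m; "finger_gap": finger opening in m; "grip_force": force on a finger pad.
Only numpy, scipy, OpenCV 4.12 (cv2) and the standard library are available. Lean on these libraries where they do the work, as an engineer would, in place of code of your own. Each camera call takes 0.05 s, during which the arm holds its last target. There are 200 camera calls.

### The job

Lock the sample case for sea: push its round knob along the slot in the lid to the corner, then round the corner and along the short leg to its very end, so that the bolt stays shot into the keeper. Push gently with closed fingertips or the outside of the fingers; do not pinch or lift the knob, and leave the vials and the forceps where they are. Finish with the hand clear of everything.

Things in the scene. Friction and masses are not known exactly. Their poses are not given: they have to be found in the camera images.
- case: Sample case, fixed: low grey box, bare aluminium lid 180 x 200 mm, lid surface 56 mm over the worktop, base plate 190 x 260 mm. Origin: centre of the box's underside. x to its hinged back (away from the robot at yaw 0, yaw within 0.35), y left, z up. A steel bridge (keeper), 50 mm high, stands off its -y end. The lid has an L-shaped slot 18 mm wide: long leg along y, short leg along x.
- slot_open (a point): Knob centre at the open end of the slot's long leg, at lid height: case frame x -30, y +57, z 56 mm. The long leg runs from here towards -y.
- slot_corner (a point): Knob centre at the corner of the slot, at lid height: case frame x -30, y -35, z 56 mm (the stem has 2 mm play all round, so it stops at y -37). The short leg runs from here towards +x.
- slot_end (a point): Knob centre at the closed, locked end of the short leg, at lid height: case frame x +22, y -35, z 56 mm.
- knob: Round black knob, 44 mm wide, 27 mm high (upright side up to 22 mm), resting on the lid, 0.18 to 0.35 kg. Origin: centre of its underside, at lid height. Its 14 mm stem runs down the slot; a washer below lets it rise 4 mm at most. It slides against friction only (a few N), no spring, and stays where left. Starts 1 to 20 mm from the open end of the long leg.
- bolt (a joint): Travel of the steel bolt inside the case, m: 0 withdrawn, about 0.063 to 0.070 shot through the keeper when the knob is at the corner or in the short leg. The knob's pin pushes it, after up to 25 mm of lost motion; no spring.
- vial_1: Bystander: white-capped glass sample vial, 27 mm in diameter, 58 mm high, standing on the lid at its back left; origin at the centre of its underside.
- vial_2: Bystander: a like vial, 27 x 58 mm, standing on the lid at the back, to the right of the first; origin at the centre of its underside.
- forceps: Bystander: fine steel forceps, 126 mm long, 14 mm wide, 10 mm high, lying on the worktop in front of the case; origin at the centre of the underside.
Things that resemble listed ones, but are neither listed nor needed, are in the scene too. What is shaped like the knob but purple is not meant.

How it is judged:
On the way:
1. the knob is pushed along the long leg to the corner, shooting the bolt, before it enters the short leg (y of knob in the frame of case below -0.029 m and value of joint bolt above 0.058 m and x of knob in the frame of case below -0.012 m), for 0.05 s.
At the end, for the whole second after the job is handed in: The knob rests in the short leg within 8 mm of its closed end (case x over +14 mm, y below -29 mm), upright within 0.12 rad and still, with the bolt out by more than 58 mm (x of knob in the frame of case above 0.014 m and y of knob in the frame of case below -0.029 m and value of joint bolt above 0.058 m and angle between knob's own z axis and vertical below 0.12 rad and linear speed of knob below 0.01 m/s); the robot touches nothing.
It fails at once if the knob is lifted (over 3.2 mm) (z of knob in the frame of case above 0.0592 m).
It fails at once if the knob is pinched or pushed hard (fingers on it with more than 35 N in all) (contact force between the fingers and knob above 35 N).
It fails at once if a vial is shifted by more than 15 mm or tipped (distance of any of vial_1, vial_2 from where it was at the start of the episode above 0.015 m or angle between any of vial_1, vial_2's own z axis and vertical above 0.4 rad).
It fails at once if the forceps are shifted by more than 20 mm (distance of forceps from where it was at the start of the episode above 0.02 m).
It also fails if it takes over 48 s, if anything falls off the work surface, if the arm or the gripper's body presses on something with over 40 N, if the wrist force passes 120 N, or if a joint passes its speed limit or range.

## Working session

There is one attempt and no reset: what is moved stays moved. The work goes in short steps, Python scripts to look and compute and a shell command to move; the robot and the scene stay as the last step left them, time stands still between calls to the robot, and variables do not carry over. Pictures are saved under pics/ and viewed, at most 10 in all, crops included, and the job is handed in when it is done.

```bash
mkdir -p pics
cat > h.py <<'E'
import numpy as np, cv2
from rig import manip, get_image, spot_in
def ray(d,px,fish=False):
    K=d["K"];E=np.array(d["extrinsics"])
    v=np.array([(px[0]-K[0][2])/K[0][0],(px[1]-K[1][2])/K[1][1]])
    if fish:
        r=np.hypot(*v); c=np.array([*(v/r*np.sin(r)),np.cos(r)])
    else: c=np.array([*v,1.])
    c=np.array([c[0],-c[1],-c[2]])
    return E[:3,3],E[:3,:3]@c
def atz(d,px,z,fish=False):
    o,r=ray(d,px,fish); return o+r*(z-o[2])/r[2]
def proj(d,p):
    K=d["K"];E=np.array(d["extrinsics"])
    c=E[:3,:3].T@(np.array(p)-E[:3,3]); return K[0][0]*c[0]/-c[2]+K[0][2],K[1][1]*-c[1]/-c[2]+K[1][2]
E
python3 - <<'E'
from h import *
s=manip.state();print(s["time"],s["ee_pos"],s["tcp_rot"],s["finger_gap"],manip.grasp_offset)
for n in("top","side"):
    d=get_image(n);cv2.imwrite(f"pics/{n}1.png",d["img"]);print(n,[k for k in d],np.round(d["extrinsics"],3).tolist())
    for t,z in(("knob",.08),("vial_1",.11),("forceps",.01),("case",.056),("slot_corner",.056),("slot_end",.056),("slot_open",.056)):
        for q in spot_in(d,t): print(t,np.round(q["position"]),round(q["score"],2),np.round(atz(d,q["position"],z),3))
E
```

```text
0.0 [0.20759923 0.5892609  0.21407525] [ 1.68579721e-01  9.85687879e-01 -5.13871494e-04 -1.34606306e-04] 0.09503450783021926 0.0188
top ['img', 'K', 'extrinsics', 'shot'] [[-0.022, 0.997, -0.076, 0.463], [-1.0, -0.023, -0.007, 0.181], [-0.009, 0.076, 0.997, 0.912], [0.0, 0.0, 0.0, 1.0]]
knob [273. 176.] 0.94 [0.658 0.27  0.08 ]
knob [283. 215.] 0.94 [0.582 0.252 0.08 ]
knob [351. 256.] 0.7 [0.501 0.124 0.08 ]
knob [233. 216.] 0.7 [0.583 0.348 0.08 ]
vial_1 [362. 202.] 0.72 [0.598 0.104 0.11 ]
vial_1 [330. 212.] 0.58 [0.581 0.162 0.11 ]
case [390. 234.] 0.78 [0.542 0.046 0.056]
slot_corner [386. 233.] 0.76 [0.545 0.053 0.056]
slot_end [389. 237.] 0.86 [0.538 0.048 0.056]
slot_open [388. 233.] 0.72 [0.545 0.049 0.056]
side ['img', 'K', 'extrinsics', 'shot'] [[1.0, 0.009, -0.019, 0.542], [-0.021, 0.582, -0.813, -0.474], [0.004, 0.813, 0.582, 0.549], [0.0, 0.0, 0.0, 1.0]]
knob [287. 284.] 0.93 [0.503 0.105 0.08 ]
knob [343. 213.] 0.81 [0.586 0.283 0.08 ]
knob [389. 234.] 0.67 [0.652 0.223 0.08 ]
knob [333. 241.] 0.53 [0.568 0.205 0.08 ]
knob [227. 383.] 0.34 [ 0.445 -0.064  0.08 ]
vial_1 [360. 279.] 0.76 [0.597 0.076 0.11 ]
vial_1 [288. 322.] 0.72 [ 0.51  -0.001  0.11 ]
vial_1 [345. 253.] 0.63 [0.581 0.132 0.11 ]
forceps [223. 367.] 0.69 [0.422 0.024 0.01 ]
case [290. 322.] 0.56 [0.508 0.056 0.056]
slot_corner [285. 322.] 0.76 [0.501 0.057 0.056]
slot_end [288. 323.] 0.9 [0.506 0.055 0.056]
slot_end [286. 285.] 0.27 [0.501 0.132 0.056]
slot_open [287. 319.] 0.78 [0.504 0.062 0.056]
```

Run:
```python
import cv2
a=cv2.imread("pics/top1.png")[130:330,190:490];cv2.imwrite("pics/top1c.png",cv2.resize(a,(750,500),interpolation=2))
a=cv2.imread("pics/side1.png")[190:430,180:460];cv2.imwrite("pics/side1c.png",cv2.resize(a,(700,600),interpolation=2))
```

```text
(no output)
```

View pics/top1c.png

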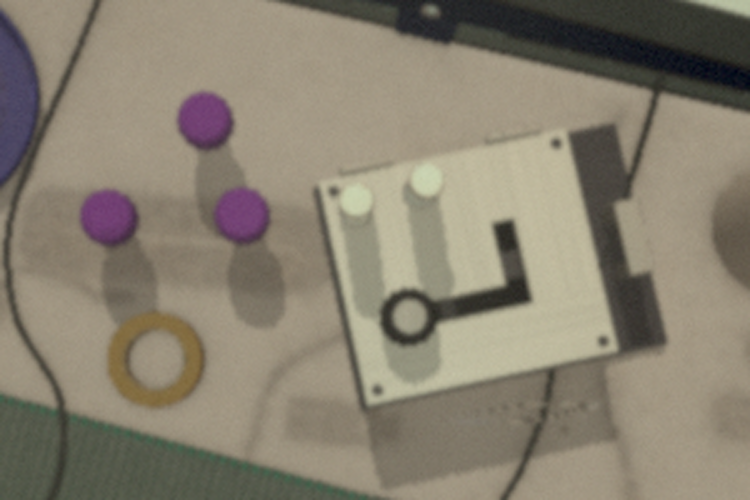

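View pics/side1c.png

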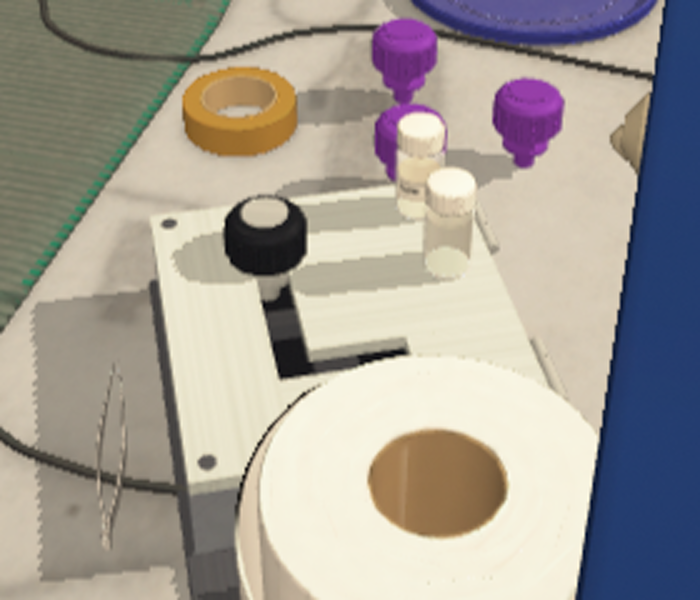

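The black knob at top pixel (354,257) sits in the slot on the lid, so it is the one meant. The purple ones at (272,178), (233,217) and (287,216) stand on the table and are decoys. A paper roll hides part of the case in the side view, so I'll locate it and fit the case pose.

Run:
```python
from h import *
d=get_image("top");img=d["img"];cv2.imwrite("pics/top2.png",img)
c=np.array([(318,186),(568,131),(618,350),(366,406)])/2.5+[190,130]
W=np.array([atz(d,p,.056)[:2] for p in c])
L=np.array([(.09,.1),(.09,-.1),(-.09,-.1),(-.09,.1)])
print("edges",[round(float(np.linalg.norm(W[i]-W[i-1])),4) for i in range(4)])
A=L-L.mean(0);B=W-W.mean(0)
yaw=np.arctan2((A[:,0]*B[:,1]-A[:,1]*B[:,0]).sum(),(A*B).sum());R=np.array([[np.cos(yaw),-np.sin(yaw)],[np.sin(yaw),np.cos(yaw)]])
t=W.mean(0);print("case",t,yaw,"resid",np.round(W-(L@R.T+t),4).tolist())
toC=lambda w:(w[:2]-t)@R
for n,p,z in(("knobtop",(409,317),.083),("slotend far edge",(505,222),.056),("outer corner",(530,300),.056),("v1",(356,201),.114),("v2",(427,181),.114)):
    w=atz(d,np.array(p)/2.5+[190,130],z);print(n,np.round(w,4),np.round(toC(w),4))
for n,p in(("open",(-.03,.057)),("corner",(-.03,-.035)),("end",(.022,-.035))):print(n,R@p+t)
s=manip.state();from scipy.spatial.transform import Rotation as Ro
print(Ro.from_quat(s["tcp_rot"]).as_matrix().round(3))
```

```text
edges [0.1766, 0.2024, 0.1765, 0.2009]
case [0.53792239 0.07092615] 0.19114312177064952 resid [[-0.0022, 0.0004], [-0.001, -0.0019], [0.0021, 0.0004], [0.0011, 0.0011]]
knobtop [0.4989 0.1198 0.083 ] [-0.029   0.0554]
slotend far edge [0.573  0.0403 0.056 ] [ 0.0286 -0.0368]
outer corner [0.5112 0.0229 0.056 ] [-0.0354 -0.042 ]
v1 [0.5837 0.1586 0.114 ] [0.0616 0.0773]
v2 [0.5973 0.106  0.114 ] [0.0649 0.0232]
open [0.49763982 0.12118861]
corner [0.51511811 0.03086414]
end [0.56617107 0.04074317]
[[-0.943  0.332  0.   ]
 [ 0.332  0.943  0.   ]
 [-0.     0.    -1.   ]]
```

View pics/top2.png

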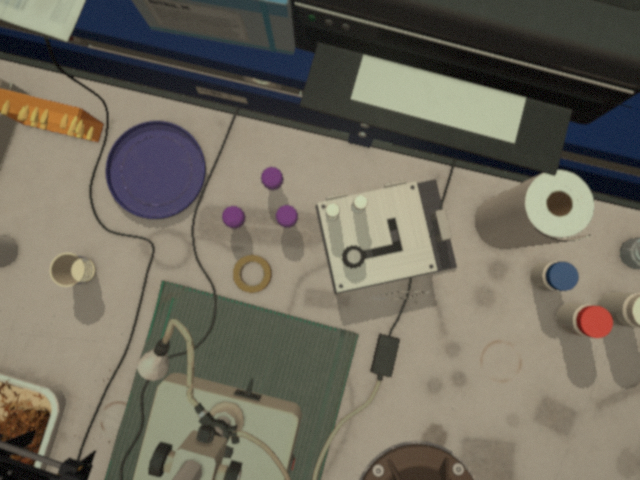

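View pics/side1.png

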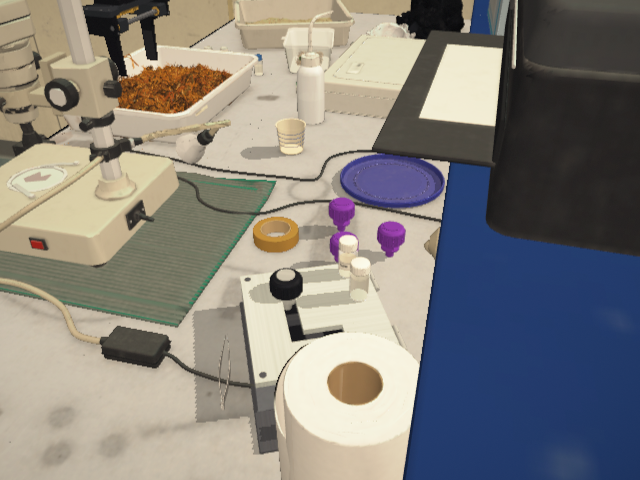

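```bash
cat >> h.py <<'E'
from scipy.spatial.transform import Rotation as Ro
T=np.array([.5379,.0709]);YAW=.1911
RC=np.array([[np.cos(YAW),-np.sin(YAW)],[np.sin(YAW),np.cos(YAW)]])
def rows(cx=None,cy=None,z=None,w=None):
    "tool shift in cm to reach case-frame (cx,cy) or world w, height z"
    s=manip.state();p=np.array(s["ee_pos"]);R=Ro.from_quat(s["tcp_rot"]).as_matrix()
    g=np.array([*(w if w is not None else RC@[cx,cy]+T),z if z is not None else p[2]])
    ty=np.degrees(np.arctan2(R[1,1],R[0,1]))
    return np.round(R.T@(g-p)*100,2),"turn",round(-(np.degrees(YAW)+90-ty),2)
def here():
    s=manip.state();p=np.array(s["ee_pos"]);return np.round(np.r_[(p[:2]-T)@RC,p[2]],4),np.round(s["force"],1),s["time"]
E
python3 - <<'E'
from h import *
print(rows(w=(.46,.50),z=.35)); print(rows(-.03,.112,z=.2))
E
```

```text
(array([-26.77,  -0.05, -13.53]), 'turn', np.float64(-30.36))
(array([-40.13, -29.79,   1.46]), 'turn', np.float64(-30.36))
```

The side view shows a microscope with a tall pole at (90,100) and shelf/printer at the right behind the case. I'll work out the pole position before sweeping past.

Run:
```python
from h import *
d=get_image("side");b=atz(d,(115,185),.06);print("pole",b)
for z in(.2,.3,.4,.5):print(z,proj(d,(*b[:2],z)))
dt=get_image("top")
for z in(.06,.2,.3,.4):print("top",z,proj(dt,(*b[:2],z)))
for px in((410,115),(495,155),(375,150)):
  for z in(.1,.2,.3,.4):print(px,z,atz(d,px,z).round(3), np.round(proj(dt,atz(d,px,z))))
```

```text
pole [0.18403964 0.41514263 0.06      ]
0.2 (np.float64(96.6215861026698), np.float64(109.91803975769241))
0.3 (np.float64(81.36449550674001), np.float64(47.58772790726144))
0.4 (np.float64(63.895253940612804), np.float64(-23.779959645023098))
0.5 (np.float64(43.695141170091176), np.float64(-106.30416833893844))
top 0.06 (np.float64(201.5146307228938), np.float64(426.99439127306346))
top 0.2 (np.float64(177.2482095087349), np.float64(457.4570978599363))
top 0.3 (np.float64(152.89140086699743), np.float64(488.0332717628658))
top 0.4 (np.float64(118.63905383400717), np.float64(531.0317505401532))
(410, 115) 0.1 [0.741 0.635 0.1  ] [ 80. 135.]
(410, 115) 0.2 [0.697 0.388 0.2  ] [194. 139.]
(410, 115) 0.3 [0.652 0.141 0.3  ] [347. 143.]
(410, 115) 0.4 [ 0.608 -0.106  0.4  ] [561. 149.]
(495, 155) 0.1 [0.869 0.446 0.1  ] [179.  68.]
(495, 155) 0.2 [0.796 0.241 0.2  ] [282.  79.]
(495, 155) 0.3 [0.723 0.036 0.3  ] [419.  93.]
(495, 155) 0.4 [ 0.65  -0.169  0.4  ] [612. 113.]
(375, 150) 0.1 [0.653 0.469 0.1  ] [167. 179.]
(375, 150) 0.2 [0.628 0.259 0.2  ] [272. 177.]
(375, 150) 0.3 [0.603 0.049 0.3  ] [413. 175.]
(375, 150) 0.4 [ 0.578 -0.161  0.4  ] [610. 172.]
```

```bash
python3 -m creep '[{"tz":-5},{"tz":-10},{"tz":-15},{"tz":-15,"tx":-5,"jaw":1},{"tz":-15,"tx":-10,"ty":1,"turn":-5,"jaw":1},{"tz":-15,"tx":-15.6,"ty":1.4,"turn":-10,"jaw":1},{"tz":-15,"tx":-20,"ty":-2,"turn":-15,"jaw":1},{"tz":-15,"tx":-25,"ty":-6,"turn":-20,"jaw":1},{"tz":-15,"tx":-29,"ty":-9.8,"turn":-25,"jaw":1},{"tz":-15,"tx":-29,"ty":-9.8,"turn":-30.4,"jaw":1},{"tz":-15,"tx":-29,"ty":-9.8,"turn":-30.4,"jaw":1}]' 20
python3 - <<'E'
from h import *
print(here(),manip.state()["ee_pos"],rows(-.03,.125,z=.20),rows(-.03,.115,z=.066))
E
```

```text
(array([-0.2257,  0.5719,  0.2147]), array([ 0.3,  0.5, -0.7]), 0.95) [0.20771773 0.58950298 0.21468033] (array([-39.47, -28.67,   1.47]), 'turn', np.float64(-30.36)) (array([-39.98, -29.53,  14.87]), 'turn', np.float64(-30.36))schema error: expected keys jaw, tx, ty, tz, turn
```

```bash
python3 -m creep '[{"jaw":0,"tx":0,"ty":0,"tz":-5,"turn":0},{"jaw":0,"tx":0,"ty":0,"tz":-10,"turn":0},{"jaw":1,"tx":0,"ty":0,"tz":-15,"turn":0},{"jaw":1,"tx":-5,"ty":0,"tz":-15,"turn":0},{"jaw":1,"tx":-10,"ty":1,"tz":-15,"turn":-5},{"jaw":1,"tx":-15.6,"ty":1.4,"tz":-15,"turn":-10},{"jaw":1,"tx":-20,"ty":-2,"tz":-15,"turn":-15},{"jaw":1,"tx":-25,"ty":-6,"tz":-15,"turn":-20},{"jaw":1,"tx":-29,"ty":-9.8,"tz":-15,"turn":-25},{"jaw":1,"tx":-29,"ty":-9.8,"tz":-15,"turn":-30.4},{"jaw":1,"tx":-29,"ty":-9.8,"tz":-15,"turn":-30.4}]' 20
python3 - <<'E'
from h import *
print(here(),manip.state()["ee_pos"],rows(-.03,.125,z=.20),rows(-.03,.115,z=.066))
E
```

```text
time: 2.33
ee_pos: [0.449, 0.4002, 0.3648]
tcp_rot: [-0.095, 0.995, 0.0, 0.0]
force: [0.0, -0.2, -0.2]
finger_gap: 0.0107
grip_force: 0.0
(array([-0.0248,  0.3402,  0.3648]), array([ 0. , -0.2, -0.2]), 2.325) [0.4489605  0.40021826 0.36481333] (array([  0.5 , -21.53,  16.48]), 'turn', np.float64(-0.06)) (array([  0.51, -22.53,  29.87]), 'turn', np.float64(-0.06))
```

```bash
python3 -m creep '[{"jaw":1,"tx":0.1,"ty":-6,"tz":4,"turn":0},{"jaw":1,"tx":0.3,"ty":-11,"tz":8,"turn":0},{"jaw":1,"tx":0.5,"ty":-16,"tz":12,"turn":0},{"jaw":1,"tx":0.5,"ty":-21.5,"tz":16.5,"turn":0},{"jaw":1,"tx":0.5,"ty":-21.5,"tz":20.5,"turn":0},{"jaw":1,"tx":0.5,"ty":-21.5,"tz":20.5,"turn":0},{"jaw":1,"tx":0.5,"ty":-21.5,"tz":20.5,"turn":0}]'
python3 - <<'E'
from h import *
print(here())
d=get_image("wrist");cv2.imwrite("pics/w1.png",d["img"])
for q in spot_in(d,"knob"):
    w=atz(d,q["position"],.07,True);print(q["position"],q["score"],w,(w[:2]-T)@RC)
for cx,cy in((.09,.1),(.09,-.1),(-.09,-.1),(-.09,.1)): 
    w=np.array([*(RC@[cx,cy]+T),.056]);E=d["extrinsics"];K=d["K"];c=E[:3,:3].T@(w-E[:3,3]);v=np.array([c[0],-c[1]]);a=np.arctan2(np.hypot(*v),-c[2]);v=v/np.hypot(*v)*a
    print("pred corner",K[0][0]*v[0]+K[0][2],K[1][1]*v[1]+K[1][2])
E
```

```text
time: 3.2
ee_pos: [0.4854, 0.1899, 0.1612]
tcp_rot: [-0.096, 0.995, 0.0, 0.001]
force: [0.7, 0.5, 1.3]
finger_gap: 0.0005
grip_force: 0.0
(array([-0.029 ,  0.1268,  0.1612]), array([0.7, 0.5, 1.3]), 3.2)
[469.8, 362.2] 0.74 [0.5672998 0.3392526 0.07     ] [0.07983523 0.25788331]
[227.4, 242.7] 0.69 [0.49793173 0.12127519 0.07      ] [-0.02967248  0.05704969]
pred corner 290.9521243424656 369.10280601246745
pred corner 95.51847291782755 353.4295317620395
pred corner 62.76303134570992 171.58864074582584
pred corner 284.9992662309354 158.51311314321015
```

View pics/w1.png

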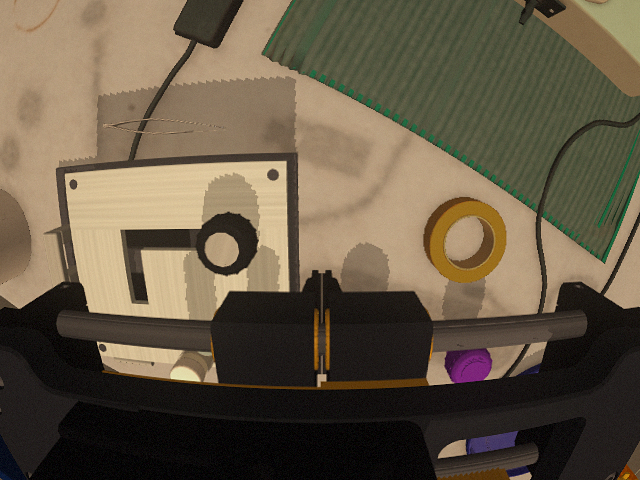

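Knob confirmed near case (-30,+56). The lid corners match the prediction to about 3 mm. Next I descend beside the knob and start pushing.

```bash
python3 -m creep '[{"jaw":1,"tx":0,"ty":0,"tz":4,"turn":0},{"jaw":1,"tx":0,"ty":0,"tz":7,"turn":0},{"jaw":1,"tx":0,"ty":0,"tz":9,"turn":0},{"jaw":1,"tx":0,"ty":0,"tz":9.9,"turn":0},{"jaw":1,"tx":0,"ty":0,"tz":9.9,"turn":0},{"jaw":1,"tx":0,"ty":-1.5,"tz":9.9,"turn":0},{"jaw":1,"tx":0,"ty":-2.5,"tz":9.9,"turn":0},{"jaw":1,"tx":0,"ty":-3,"tz":9.9,"turn":0},{"jaw":1,"tx":0,"ty":-3.5,"tz":9.9,"turn":0},{"jaw":1,"tx":0,"ty":-4,"tz":9.9,"turn":0},{"jaw":1,"tx":0,"ty":-4.5,"tz":9.9,"turn":0},{"jaw":1,"tx":0,"ty":-5,"tz":9.9,"turn":0}]'
python3 - <<'E'
from h import *
print(here());d=get_image("wrist")
for q in spot_in(d,"knob"):
    w=atz(d,q["position"],.07,True);print(q["position"],q["score"],(w[:2]-T)@RC)
E
```

```text
time: 4.8
ee_pos: [0.4943, 0.1395, 0.0606]
tcp_rot: [-0.096, 0.995, 0.0, 0.0]
force: [-0.7, 1.9, 1.4]
finger_gap: 0.0005
grip_force: 1.2
(array([-0.0298,  0.0756,  0.0606]), array([-0.7,  1.9,  1.4]), 4.8)
[455.3, 445.6] 0.84 [0.07512574 0.16027676]
[259.5, 277.1] 0.62 [-0.04162805  0.04679618]
[440.7, 456.2] 0.57 [0.08400594 0.15208078]
```

```bash
python3 -m creep '[{"jaw":1,"tx":0,"ty":-0.5,"tz":0,"turn":0},{"jaw":1,"tx":0,"ty":-1,"tz":0,"turn":0},{"jaw":1,"tx":0,"ty":-1.5,"tz":0,"turn":0},{"jaw":1,"tx":0,"ty":-2,"tz":0,"turn":0},{"jaw":1,"tx":0,"ty":-2.5,"tz":0,"turn":0},{"jaw":1,"tx":0,"ty":-3,"tz":0,"turn":0},{"jaw":1,"tx":0,"ty":-3.5,"tz":0,"turn":0},{"jaw":1,"tx":0,"ty":-4,"tz":0,"turn":0},{"jaw":1,"tx":0,"ty":-4.5,"tz":0,"turn":0},{"jaw":1,"tx":0,"ty":-5,"tz":0,"turn":0},{"jaw":1,"tx":0,"ty":-5.5,"tz":0,"turn":0},{"jaw":1,"tx":0,"ty":-6,"tz":0,"turn":0},{"jaw":1,"tx":0,"ty":-6.4,"tz":0,"turn":0}]'
python3 - <<'E'
from h import *
print(here());d=get_image("wrist");cv2.imwrite("pics/w2.png",d["img"])
d=get_image("side");cv2.imwrite("pics/s2.png",d["img"][240:420,220:420].repeat(3,0).repeat(3,1))
for q in spot_in(d,"knob"):
    w=atz(d,q["position"],.07);print(q["position"],q["score"],(w[:2]-T)@RC)
E
```

```text
time: 6.52
ee_pos: [0.5065, 0.0765, 0.0606]
tcp_rot: [-0.096, 0.995, 0.0, -0.0]
force: [-1.0, 4.3, 2.0]
finger_gap: 0.0007
grip_force: 2.0
(array([-0.0298,  0.0114,  0.0606]), array([-1. ,  4.3,  2. ]), 6.525)
[335.7, 242.2] 0.72 [0.06097794 0.13555371]
[340.7, 210.3] 0.61 [0.08942417 0.22303681]
[298.5, 321.2] 0.55 [-0.02319918 -0.02365824]
[391.4, 233.6] 0.55 [0.14993278 0.14065457]
```

View pics/w2.png

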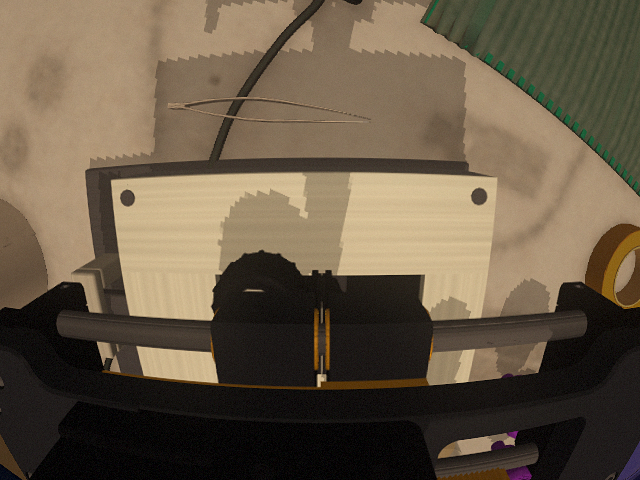

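The knob sits against the fingers' -y side at (258,285), with the slot behind it and the left slot edge near (215,285). I continue gently to the stop.

```bash
python3 -m creep '[{"jaw":1,"tx":0,"ty":-0.3,"tz":0,"turn":0},{"jaw":1,"tx":0,"ty":-0.6,"tz":0,"turn":0},{"jaw":1,"tx":0,"ty":-0.8,"tz":0,"turn":0},{"jaw":1,"tx":0,"ty":-1.0,"tz":0,"turn":0}]'
python3 -m creep '[{"jaw":1,"tx":0,"ty":-0.1,"tz":0,"turn":0},{"jaw":1,"tx":0,"ty":-0.2,"tz":0,"turn":0}]'
python3 -c "
from h import *
print(here())"
```

```text
time: 7.18
ee_pos: [0.5083, 0.0668, 0.0606]
tcp_rot: [-0.096, 0.995, 0.0, -0.0]
force: [-1.8, 2.5, 1.0]
finger_gap: 0.0007
grip_force: 1.7
time: 7.42
ee_pos: [0.5088, 0.0649, 0.0606]
tcp_rot: [-0.096, 0.995, 0.0, 0.0]
force: [-0.5, 1.8, 0.6]
finger_gap: 0.0003
grip_force: 1.4
(array([-0.0297, -0.0003,  0.0606]), array([-0.5,  1.8,  0.6]), 7.425)
```

```bash
python3 -m creep '[{"jaw":1,"tx":0,"ty":-0.1,"tz":0,"turn":0},{"jaw":1,"tx":0,"ty":-0.2,"tz":0,"turn":0}]' | grep -A0 force
python3 -m creep '[{"jaw":1,"tx":0,"ty":-0.1,"tz":0,"turn":0},{"jaw":1,"tx":0,"ty":-0.2,"tz":0,"turn":0}]' | grep force
python3 -c "
from h import *
print(here())"
```

```text
force: [-1.0, 4.1, 0.7]
--
grip_force: 1.6
force: [-0.0, 3.4, 1.2]
grip_force: 1.6
(array([-0.0297, -0.0043,  0.0606]), array([-0. ,  3.4,  1.2]), 7.925)
```

```bash
python3 -m creep '[{"jaw":1,"tx":0,"ty":-0.1,"tz":0,"turn":0},{"jaw":1,"tx":0,"ty":-0.2,"tz":0,"turn":0}]' | grep force
python3 - <<'E'
from h import *
print(here())
d=get_image("wrist");cv2.imwrite("pics/w3.png",cv2.resize(d["img"][150:400,80:520],None,fx=1.7,fy=1.7))
E
```

```text
force: [-0.4, 3.6, 0.1]
grip_force: 1.6
(array([-0.0298, -0.0063,  0.0606]), array([-0.4,  3.6,  0.1]), 8.175)
```

View pics/w3.png

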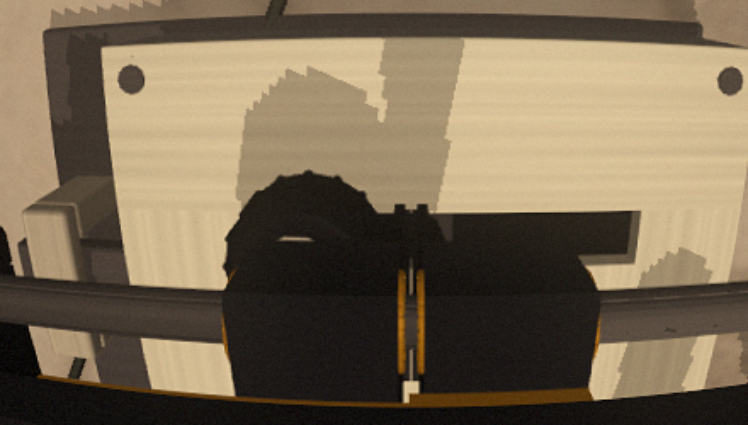

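The knob at crop (305,225) covers the slot's left end. The force is still only 3–4 N, so the stop isn't reached yet.

```bash
for i in 1; do python3 -m creep '[{"jaw":1,"tx":0,"ty":-0.1,"tz":0,"turn":0},{"jaw":1,"tx":0,"ty":-0.2,"tz":0,"turn":0}]' | grep force; done
python3 -m creep '[{"jaw":1,"tx":0,"ty":-0.1,"tz":0,"turn":0},{"jaw":1,"tx":0,"ty":-0.15,"tz":0,"turn":0}]' | grep force
python3 -c "
from h import *
print(here())"
```

```text
force: [-2.9, 13.7, 6.2]
grip_force: 7.3
force: [-4.7, 21.8, 9.9]
grip_force: 11.7
(array([-0.0299, -0.0081,  0.0611]), array([-4.7, 21.8,  9.9]), 8.725)
```

The force rise to 22 N marks the stop, so the knob is at the corner. I back off, go over, and come down on its -x side.

```bash
python3 -m creep '[{"jaw":1,"tx":0,"ty":0.5,"tz":0,"turn":0},{"jaw":1,"tx":0,"ty":1.5,"tz":0,"turn":0},{"jaw":1,"tx":0,"ty":1.5,"tz":-2,"turn":0},{"jaw":1,"tx":0,"ty":1.5,"tz":-5,"turn":0},{"jaw":1,"tx":3,"ty":0,"tz":-5,"turn":0},{"jaw":1,"tx":5.2,"ty":-2.7,"tz":-5,"turn":0},{"jaw":1,"tx":5.2,"ty":-2.7,"tz":-5,"turn":0}]'
python3 - <<'E'
from h import *
print(here(),rows(-.082,-.036,z=.061))
d=get_image("wrist");cv2.imwrite("pics/w4.png",d["img"])
for q in spot_in(d,"knob"):
    w=atz(d,q["position"],.07,True);print(q["position"],q["score"],(w[:2]-T)@RC)
E
```

```text
time: 9.6
ee_pos: [0.4639, 0.0183, 0.1108]
tcp_rot: [-0.095, 0.995, -0.0, -0.0]
force: [-0.1, -0.3, 0.8]
finger_gap: 0.0002
grip_force: 0.0
(array([-0.0827, -0.0376,  0.1108]), array([-0.1, -0.3,  0.8]), 9.6) (array([-0.07,  0.16,  4.98]), 'turn', np.float64(-0.07))
[516.6, 470.3] 0.62 [0.13141663 0.150594  ]
[374.0, 265.9] 0.21 [-0.08284729 -0.00612785]
```

View pics/w4.png

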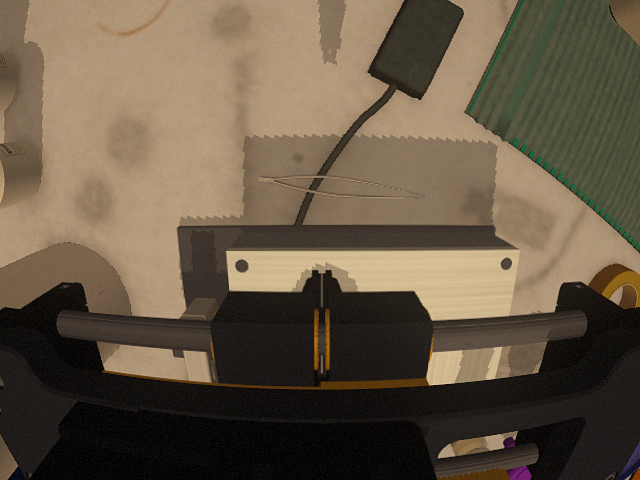

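The fingers are over the lid in front of the knob, and the forceps at (340,188) are undisturbed. Next I descend and push along +x.

```bash
python3 -m creep '[{"jaw":1,"tx":0,"ty":0.2,"tz":3,"turn":0},{"jaw":1,"tx":0,"ty":0.2,"tz":5,"turn":0},{"jaw":1,"tx":0,"ty":0.2,"tz":5,"turn":0},{"jaw":1,"tx":-1,"ty":0.2,"tz":5,"turn":0},{"jaw":1,"tx":-1.5,"ty":0.2,"tz":5,"turn":0},{"jaw":1,"tx":-2,"ty":0.2,"tz":5,"turn":0},{"jaw":1,"tx":-2.4,"ty":0.2,"tz":5,"turn":0},{"jaw":1,"tx":-2.8,"ty":0.2,"tz":5,"turn":0},{"jaw":1,"tx":-3.2,"ty":0.2,"tz":5,"turn":0}]'
python3 -c "
from h import *
print(here())"
```

```text
time: 10.82
ee_pos: [0.4948, 0.0274, 0.0607]
tcp_rot: [-0.096, 0.995, 0.0, -0.001]
force: [-5.7, -0.4, 4.7]
finger_gap: 0.0002
grip_force: 2.6
(array([-0.0506, -0.0345,  0.0607]), array([-5.7, -0.4,  4.7]), 10.825)
```

```bash
python3 -m creep '[{"jaw":1,"tx":-0.4,"ty":0,"tz":0,"turn":0},{"jaw":1,"tx":-0.8,"ty":0,"tz":0,"turn":0},{"jaw":1,"tx":-1.2,"ty":0,"tz":0,"turn":0}]' | grep force
python3 -m creep '[{"jaw":1,"tx":-0.4,"ty":0,"tz":0,"turn":0},{"jaw":1,"tx":-0.8,"ty":0,"tz":0,"turn":0},{"jaw":1,"tx":-1.2,"ty":0,"tz":0,"turn":0},{"jaw":1,"tx":-1.6,"ty":0,"tz":0,"turn":0},{"jaw":1,"tx":-2,"ty":0,"tz":0,"turn":0}]' | grep force
python3 - <<'E'
from h import *
print(here())
d=get_image("side");cv2.imwrite("pics/s3.png",cv2.resize(d["img"][230:420,220:420],None,fx=3,fy=3))
E
```

```text
force: [-4.0, -1.8, 3.0]
grip_force: 2.2
force: [-5.6, -1.1, 4.0]
grip_force: 2.5
(array([-0.0175, -0.0348,  0.0606]), array([-5.6, -1.1,  4. ]), 11.825)
```

View pics/s3.png

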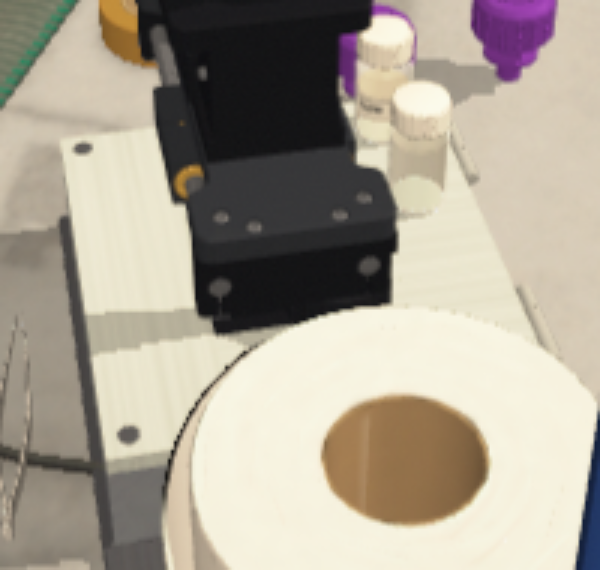

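The hand hides the knob, and both vials at (385,80) and (415,150) stand undisturbed. I step on to the end stop.

```bash
python3 -m creep '[{"jaw":1,"tx":-0.25,"ty":0,"tz":0,"turn":0},{"jaw":1,"tx":-0.5,"ty":0,"tz":0,"turn":0}]' | grep force
python3 -m creep '[{"jaw":1,"tx":-0.1,"ty":0,"tz":0,"turn":0},{"jaw":1,"tx":-0.2,"ty":0,"tz":0,"turn":0}]' | grep force
python3 -c "
from h import *
print(here())"
```

```text
force: [-3.7, -0.5, 4.1]
grip_force: 2.0
force: [-4.0, 0.7, 2.7]
grip_force: 2.0
(array([-0.0107, -0.0347,  0.0606]), array([-4. ,  0.7,  2.7]), 12.375)
```

```bash
python3 -m creep '[{"jaw":1,"tx":-0.1,"ty":0,"tz":0,"turn":0},{"jaw":1,"tx":-0.15,"ty":0,"tz":0,"turn":0}]' | grep force
python3 -c "
from h import *
print(here())"
```

```text
force: [-6.8, -2.2, 4.9]
grip_force: 3.4
(array([-0.0095, -0.0347,  0.0606]), array([-6.8, -2.2,  4.9]), 12.625)
```

```bash
python3 -m creep '[{"jaw":1,"tx":-0.1,"ty":0,"tz":0,"turn":0},{"jaw":1,"tx":-0.15,"ty":0,"tz":0,"turn":0}]' | grep force
python3 -c "
from h import *
print(here())"
```

```text
force: [-13.1, -3.6, 9.4]
grip_force: 6.6
(array([-0.0093, -0.0346,  0.0606]), array([-13.1,  -3.6,   9.4]), 12.875)
```

```bash
python3 -m creep '[{"jaw":1,"tx":-0.08,"ty":0,"tz":0,"turn":0},{"jaw":1,"tx":-0.1,"ty":0,"tz":0,"turn":0}]' | grep force
python3 -c "
from h import *
print(here())"
```

```text
force: [-15.6, -5.8, 13.4]
grip_force: 8.3
(array([-0.0092, -0.0346,  0.0605]), array([-15.6,  -5.8,  13.4]), 13.125)
```

The force rises while position holds, so this is the end stop (knob x ≈ +23 mm). I retreat straight back, then up and away, and check.

```bash
python3 -m creep '[{"jaw":1,"tx":0.6,"ty":0,"tz":0,"turn":0},{"jaw":1,"tx":2,"ty":0,"tz":0,"turn":0},{"jaw":1,"tx":4,"ty":0,"tz":0,"turn":0},{"jaw":1,"tx":5,"ty":0,"tz":-3,"turn":0},{"jaw":1,"tx":5,"ty":0,"tz":-8,"turn":0},{"jaw":1,"tx":5,"ty":5,"tz":-12,"turn":0},{"jaw":1,"tx":5,"ty":10,"tz":-15,"turn":0},{"jaw":1,"tx":5,"ty":16,"tz":-15,"turn":0},{"jaw":1,"tx":5,"ty":20,"tz":-15,"turn":0},{"jaw":1,"tx":5,"ty":20,"tz":-15,"turn":0},{"jaw":1,"tx":5,"ty":20,"tz":-15,"turn":0},{"jaw":1,"tx":5,"ty":20,"tz":-15,"turn":0}]'
python3 - <<'E'
from h import *
d=get_image("wrist");e=get_image("top")
for x,f in((d,True),(e,False)):
  for q in spot_in(x,"knob"):
    w=atz(x,q["position"],.075,f);print(f,q["position"],q["score"],(w[:2]-T)@RC)
cv2.imwrite("pics/f.png",cv2.resize(e["img"][130:330,250:490],None,fx=3,fy=3))
E
```

```text
time: 14.62
ee_pos: [0.4509, 0.2213, 0.2105]
tcp_rot: [-0.095, 0.995, 0.0, 0.0]
force: [0.5, -0.3, 0.3]
finger_gap: 0.0002
grip_force: 0.0
True [128.4, 300.8] 0.94 [ 0.01416837 -0.02698989]
True [434.8, 365.1] 0.47 [0.08271077 0.27859746]
False [233.4, 217.2] 0.95 [0.09494983 0.26443953]
False [274.0, 174.4] 0.86 [0.16018899 0.17076244]
False [389.7, 218.8] 0.81 [ 0.0278015  -0.02890447]
False [287.8, 215.0] 0.61 [0.07676072 0.16100043]
False [331.1, 209.9] 0.18 [0.06865652 0.07738366]
```

View pics/f.png

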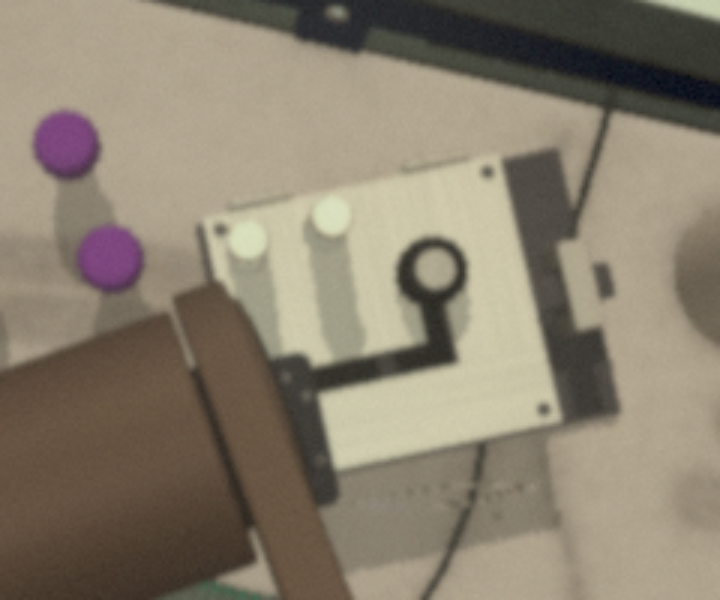

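The knob (432,270) is at the end of the short leg and the bolt protrudes through the keeper (603,280). The vials are in place and the hand is clear.

```bash
python3 -c "
from rig import job_done
print(job_done())"
```

```text
the job is handed in; nothing more can be done
None
```

The case is locked and the job is handed in: the knob is at the closed end of the short leg, the bolt is out through the keeper, the vials and forceps look undisturbed, and the hand is clear; no verdict was returned.

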